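# Load a carton under the bench coder and bring its presser foot down

## Robot

A 6-joint arm with a two-finger parallel gripper is mounted at the origin on the work surface. World frame = base frame: x ahead of the robot, y to its left, z up, the work surface at z = 0. Lengths are in m, angles in rad, forces in N, time in s.
With the tool pointing down it reaches from about 0.35 to 0.775 m from the base axis. Payload 5.5 kg.
Tool frame: the origin (TCP) lies on the centre line of the jaws, within the pads' length; the fingertips stand 11 mm ahead of it and the grasp point (between the pads) lies 8 mm behind it; z points along the fingers, y is the direction in which the jaws open and shut (so a half turn about z gives the same grasp; the last joint's range is limited). The gripper opens to 85 mm and grips with 20 to 120 N. Pads are 22 mm wide; open, the fingers measure 114 mm over their backs; the gripper's body (76 mm by 85 mm) begins 54 mm behind the grasp point. The pads swing forward as they close: fully open they stand 13 mm farther back than shut.
Start: joints at [1.155, 0.313, 0.046, 1.304, 0, 1.431], TCP at [0.157, 0.553, 0.242] pointing down, gripper open.
Joint ranges: [-2.76, 2.76], [-0.86, 1.69], [-1.03, 1.26], [-2.2, 2.34], [-1.47, 1.5], [-3.14, 3.14]. Speed limits (rad/s): [2.57, 2.57, 3.14, 3.14, 3.14, 3.14].

## Interface

Orientations are given as a unit quaternion [w, x, y, z].
In Python, from workcell import env, imaging, order gives the robot as it stands. The module is installed in compiled form; this text tells all that it offers.
- The arm moves only by the tool move_arm, never from a script. Its argument "deltas" is one flat list of numbers, 7 for each row, row after row: the gripper's target within -1 to 1 (shut at 1, half-way at 0, fully open at -1), then the shift along the tool's x, y, z in m, then the turn, a rotation vector about the tool's x, y, z in degrees. In form: [jaw, tx, ty, tz, ax, ay, az, jaw, tx, ty, tz, ax, ay, az, ...]. A call has 1 to 10 rows; each row shifts and turns the commanded pose from where the row before left it, along the tool's axes as they then stand; what a row does not reach is not made up. A row lasts 1/8 s, in which the tool goes at most 62.5 mm and 10.7 degrees, less where a joint would pass 70% of its speed; a pose out of reach is approached as far as the arm can. A call is refused whole if a number of a shift passes 0.0625 or a number of a turn 10.7, either way. A call with a gripper value outside its range is refused whole. The fingers move at their own pace and stop on an object; "squeeze" is the grip in N (left out, the last holds). Time passes only in rows, so rows that do not move let the fingers close. It gives the time, the measured TCP pose, the force and the opening at its end, in the units of the state.
- env.get_state(): the state, without advancing time (a new reading comes with each control period).
- imaging.read_camera(name): name is "scene" or "top" or "wrist"; returns a dict with "img" (420x560x3 uint8, red, green, blue), "z_map" (420x560 float32, m along the optical axis (not along the pixel's ray), 0 where there is no reading), "fx", "fy", "cx", "cy" (pixels), "rvec" (rotation vector, rad) and "tvec" (3), from world to camera coordinates, as OpenCV has them. Camera axes: x right, y down, z forward; pixel columns grow to the right and rows downward; lengths in m; the calibration is good to about 2 mm. A picture is of the moment at which its call begins.
- order.hand_in(): hands the job in, once; it reports no verdict.
Trained networks look in a picture, given as the dict that the camera call returned (one of the last four; its "shot" number tells which), for a name from the list of things; names that differ only in an ending like _2 or _b are one class to them, and where a whole thing is asked for, a point or a joint stands for the part that bears it (a point fixed in the world has none). Each returns a list of dicts, best first, with "confidence" (0 to 1); they miss things now and then, are a little off and sometimes report something else, mostly with a low value. They report only what shows in the picture. A call takes as long as a camera call. They do not tell look-alikes from the thing itself.
- imaging.recognise(picture, thing): "centre" ([column, row] in pixels, amid what is visible of it).
- imaging.cut_out(picture, thing): "mask" (420x560 bool, what is visible of it) and "centre" ([column, row] in pixels, amid what is visible of it).
The state is a dict: "clock": time; "joint_pos": joint angles; "qvel": joint speeds; "tau": joint torques, N m; "tcp_pos": TCP position; "orientation": TCP orientation; "wrist_force": force on the tool from outside, world axes, zero at the start; "ft_torque": the same for the moment, N m; "finger_gap": finger opening in m.
Only numpy, scipy, OpenCV 4.12 (cv2) and the standard library are available. Lean on these libraries where they do the work, as an engineer would, in place of code of your own. Each camera call takes 0.05 s, during which the arm holds its last target.

## Task

Get the long carton ready for date coding: raise the small lever on the coder's head all the way up, lay the carton flat and lengthwise on the coder's bed and slide it in squarely, centred under the foot, until its end meets the column. Then lower the lever until the sprung presser foot bears firmly on the carton, by feel and without crushing it, and leave the things lying around where they are.

Things in the scene. Friction and masses are not known exactly. Their poses are not given: they have to be found in the camera images.
- coder: the coder: a fixed C-shaped bench press of grey painted steel, 201 mm high. Origin on the table under the foot; +y runs along the bed into the throat, towards the column; the lever sticks out on the -x side. Solid head over the bed: y = -38 mm to the column, x = -37 to +37 mm, 112 to 201 mm above the table, so no hand fits above the carton there. Base plate 150 x 250 mm, 14 mm thick
- bed: the coder's flat aluminium bed, fixed; its axes as the coder's, its origin 32 mm below its top face, under the foot. Its top is 90 mm wide (x), reaches from y = -160 mm to the column, and its height is set anew each time: 32 to 48 mm above the table (the head stays where it is)
- home (a point): centre of the carton's footprint when it is home, on the bed's top face; axes as the coder's. From this point the flat column face (the stop, 70 mm wide) is at y = +75 mm, the foot's axis at y = +30 mm, the bed's open end at y = -130 mm
- lever_pivot (a point): pivot of the lever, on the -x side of the coder's head, fixed, 140 mm above the table; the lever turns about the coder's y axis; axes as those of home
- lever_tab (a point): middle of the black tab at the lever's end, 78 mm from the pivot, moving with the lever. Tab: 34 mm long along the lever, 16 mm wide in the coder's y, 12 mm thick; the lever ends 16 mm beyond this point. The lever is free above, below and on both sides
- lever (a joint): lever angle in rad: 0 fully down (leaning 0.55 rad below level), 1.1 fully up (0.55 rad above level); it starts near the bottom. It is stiff enough to stay where it is left (3 to 5 N at the tab moves it). It drives the foot down and up by 42 mm per rad
- foot (a joint): how far the sprung foot is pushed up into its holder, in m: 0 hanging free, 0.012 spring fully squeezed; beyond that a hard rubber buffer. The spring takes only 2 to 6 N at the foot; on the buffer the force at the lever rises sharply (8 N down on the tab then puts some 12 N on the carton). With the carton in, this comes before the lever's own lower stop
- foot_sole (a point): centre of the underside of the round foot, 30 mm across; with the lever fully up it is 94 mm above the table; the foot is a moving part of the coder
- carton_center (a point): centre of the long plain card carton to be coded: 56 mm (its x) by 150 mm (its y, lengthwise) by 30 mm high, about 0.15 kg, lying flat on the table at the start. Either end may go in first
- packet_center (a point): bystander: short plain card packet 56 x 90 x 30 mm lying flat, easily told from the carton by its length; point: its centre
- can: bystander: food can, 68 mm across, 100 mm high, standing; origin at the centre of its underside
- jar: bystander: glass jar, 66 mm across, 90 mm high, standing; origin at the centre of its underside
- tape: bystander: roll of packing tape lying flat, 90 mm across, 30 mm high; origin at the centre of its underside
- marker: bystander: marker pen lying on the table, 16 mm thick, 130 mm long along its x axis; origin at the middle of its underside
Not all that is in view belongs to the job. What is shaped like the part that bears carton_center but blue, brown or yellow is not meant.

How it is judged:
On the way, in this order (a step that is already met when the one before it is completed fails the run):
1. the lever is fully up (value of joint lever above 0.93 rad), for 0.2 s.
2. with the lever still up, the carton lies home on the bed against the column, let go (x of carton_center in the frame of home between -0.012 and 0.012 m and y of carton_center in the frame of home between -0.005 and 0.006 m and z of carton_center in the frame of home between 0.01 and 0.02 m and angle between the y axis of carton_center and the y axis of home, either way round below 0.14 rad and angle between carton_center's own z axis and vertical below 0.1 rad and value of joint lever above 0.85 rad and contact force between the fingers and carton below 0.2 N and linear speed of carton below 0.02 m/s), for 0.2 s.
At the end, for the whole second after the job is handed in: The long carton lies flat on the bed, lengthwise, its end within 5 mm of the column, centred within 12 mm and square within 0.14 rad (8 degrees); the foot bears on it with its spring squeezed by more than 3 mm; lever and carton are at rest (x of carton_center in the frame of home between -0.012 and 0.012 m and y of carton_center in the frame of home between -0.005 and 0.006 m and z of carton_center in the frame of home between 0.01 and 0.02 m and angle between the y axis of carton_center and the y axis of home, either way round below 0.14 rad and angle between carton_center's own z axis and vertical below 0.1 rad and value of joint foot above 0.003 m and velocity of joint lever between -0.05 and 0.05 rad/s and linear speed of carton below 0.02 m/s); the robot touches nothing.
It fails at once if the foot crushes the carton (over 40 N) (contact force between foot and carton above 40 N).
It fails at once if a bystander (packet, can, jar, tape, marker) is moved by more than 40 mm (distance of any of packet_center, can, jar, tape, marker from where it was at the start of the episode above 0.04 m).
It also fails if it takes over 64 s, if anything falls off the work surface, if the arm or the gripper's body presses on something with over 40 N, if the wrist force passes 120 N, or if a joint passes its speed limit or range.

## Working session

There is one attempt and no reset: what is moved stays moved. The work goes in short steps, Python scripts to look and compute and a tool call to move; the robot and the scene stay as the last step left them, time stands still between calls to the robot, and variables do not carry over. Pictures are saved under pics/ and viewed, and the job is handed in when it is done.

Besides the shell and the picture viewer there is one more tool, called as name(argument=value, ...) on one line, values as JSON. move_arm: Moves the arm, as the interface text tells. Its arguments: {"type":"object","properties":{"deltas":{"type":"array"},"squeeze":{"type":"number"}},"required":["deltas"]}

```bash
mkdir -p pics; ls; cat > h.py <<'E'
import numpy as np, cv2
from workcell import env, imaging, order
def save(p,name):
    cv2.imwrite('pics/'+name,cv2.cvtColor(p['img'],cv2.COLOR_RGB2BGR))
def cloud(p):
    z=p['z_map']; v,u=np.mgrid[:z.shape[0],:z.shape[1]]
    X=np.stack([(u-p['cx'])/p['fx']*z,(v-p['cy'])/p['fy']*z,z],-1)
    R=cv2.Rodrigues(np.array(p['rvec'],float))[0]; t=np.array(p['tvec'],float).ravel()
    W=(X-t)@R
    W[z<=0]=np.nan
    return W
E
python3 - <<'E'
from h import *
s=env.get_state(); print(s)
for n in ['scene','top']:
    p=imaging.read_camera(n); save(p,n+'0.png'); W=cloud(p); np.savez('pics/'+n+'0.npz',W=W,img=p['img'])
    print(n,p['fx'],p['rvec'],p['tvec'])
    for t in ['carton_center','coder','lever_tab','bed','packet_center','can','jar','tape','marker','foot_sole']:
        for d in imaging.cut_out(p,t)[:4]:
            m=d['mask']; print(t,round(d['confidence'],2),np.round(d['centre']),m.sum(),np.round(np.nanmedian(W[m],0),3))
E
```

```text
pics
{'clock': 0.0, 'joint_pos': array([1.15540838e+00, 3.14017320e-01, 4.49905385e-02, 1.30358776e+00,
       3.34799550e-06, 1.43121859e+00]), 'qvel': array([ 0.00061513,  0.00028425, -0.0028121 , -0.00015294,  0.00055439,
        0.00044576]), 'tau': array([-7.53712084e-04, -4.80629647e+01,  2.98531222e+01,  1.95909088e-02,
       -2.37329932e-04,  1.15099857e-05]), 'tcp_pos': array([0.15638816, 0.55282533, 0.24140394]), 'orientation': array([-2.50646153e-04,  1.37468355e-01,  9.90505742e-01, -8.73871100e-04]), 'wrist_force': array([ 0.76305682, -0.23288147, -0.40720359]), 'ft_torque': array([-0.06222205, -0.00490396,  0.01585608]), 'finger_gap': 0.0853805605993281}
scene 450.5713868149955 [ 2.38064651  1.08409608 -0.3310437 ] [-0.36158697 -0.30747712  1.40216276]
carton_center 0.8 [225. 306.] 1821 [ 0.64  -0.247  0.03 ]
carton_center 0.78 [129. 321.] 1934 [ 0.517 -0.428  0.03 ]
carton_center 0.65 [133. 233.] 1375 [ 0.333 -0.313  0.03 ]
carton_center 0.41 [306. 212.] 2238 [0.583 0.058 0.033]
coder 0.73 [342. 172.] 5275 [0.603 0.157 0.144]
lever_tab 0.67 [295. 154.] 73 [0.472 0.124
[... 568 characters left out ...]
.] 870 [ 0.321 -0.314  0.03 ]
carton_center 0.86 [355. 181.] 923 [ 0.632 -0.246  0.03 ]
carton_center 0.72 [263. 134.] 874 [0.782 0.061 0.029]
carton_center 0.62 [415. 220.] 807 [ 0.509 -0.426  0.03 ]
coder 0.59 [226. 197.] 3000 [0.559 0.156 0.194]
lever_tab 0.27 [353. 181.] 896 [ 0.632 -0.245  0.03 ]
bed 0.95 [271. 197.] 1161 [0.572 0.034 0.032]
packet_center 0.56 [358. 234.] 481 [ 0.462 -0.242  0.03 ]
packet_center 0.48 [227. 197.] 3156 [0.557 0.154 0.193]
can 0.82 [309. 139.] 444 [ 0.755 -0.09   0.098]
can 0.25 [193. 248.] 315 [0.394 0.253 0.028]
tape 0.64 [197. 248.] 336 [0.393 0.247 0.027]
marker 0.55 [302. 240.] 114 [ 0.441 -0.074  0.015]
marker 0.48 [159. 237.] 455 [0.451 0.365 0.087]
```

View pics/scene0.png

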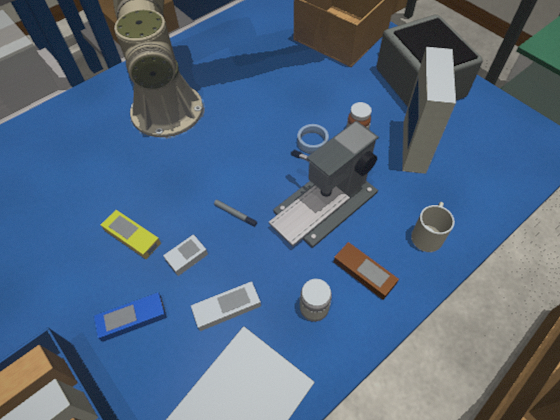

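View pics/top0.png

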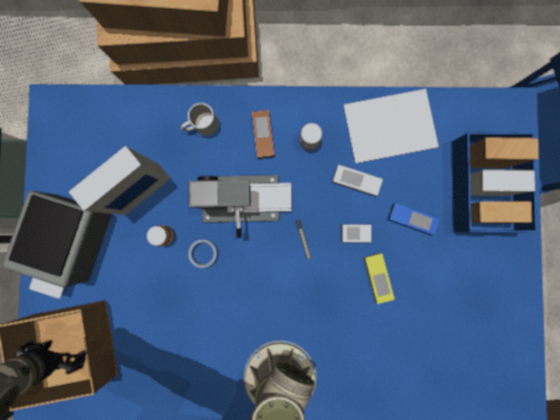

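The top view shows these carton candidates: white at (357,180), blue at (414,219), yellow at (380,279), brown at (263,134), and the short white packet at (357,234). The long white one at (357,180), which is (225,306) in the scene view, fits the description. Next I'll measure it and take a close crop.

```bash
python3 - <<'E'
import numpy as np, cv2
for n in ['scene','top']:
    d=np.load(f'pics/{n}0.npz'); W=d['W']; im=d['img']
    def box(c,r,zlo,zhi,tag):
        m=(abs(W[...,0]-c[0])<r[0])&(abs(W[...,1]-c[1])<r[1])&(W[...,2]>zlo)&(W[...,2]<zhi)
        P=W[m][:,:2].astype(np.float32)
        (a,b),(w,h),ang=cv2.minAreaRect(P); print(n,tag,m.sum(),'c',round(a,4),round(b,4),'size',round(w,4),round(h,4),'ang',round(ang,1),'z',np.round(np.median(W[m][:,2]),4))
        return m
    box((.635,-.246),(.06,.1),.02,.05,'carton')
    box((.465,-.242),(.05,.07),.02,.05,'packet')
    box((.58,.03),(.06,.12),.027,.06,'bed')
    box((.57,.15),(.06,.15),.18,.22,'head')
    box((.60,.1),(.15,.25),.008,.02,'base')
    box((.47,.12),(.05,.05),.07,.15,'tab')
    box((.44,-.07),(.06,.08),.008,.03,'marker')
    box((.755,-.09),(.06,.06),.09,.11,'can')
    box((.39,.25),(.06,.06),.015,.04,'tape')
    box((.45,.37),(.05,.05),.07,.1,'jar')
    if n=='top': c=im[150:300,200:420]
    else: c=im[120:340,180:400]
    cv2.imwrite(f'pics/crop_{n}.png',cv2.resize(cv2.cvtColor(c,cv2.COLOR_RGB2BGR),None,fx=2.7 if n=='scene' else 3.5,fy=2.7 if n=='scene' else 3.5,interpolation=cv2.INTER_CUBIC))
E
```

```text
scene carton 1634 c 0.6346 -0.2437 size 0.1505 0.059 ang 72.2 z 0.0305
scene packet 819 c 0.4641 -0.2401 size 0.0591 0.0907 ang 0.5 z 0.0302
scene bed 2067 c 0.5758 0.0594 size 0.0928 0.1801 ang 1.8 z 0.0329
scene head 1930 c 0.5713 0.1744 size 0.077 0.1724 ang 1.7 z 0.1992
scene base 1635 c 0.5336 0.1185 size 0.3295 0.361 ang 28.6 z 0.0146
scene tab 102 c 0.4796 0.1279 size 0.0624 0.0181 ang 5.8 z 0.118
scene marker 250 c 0.4398 -0.0723 size 0.0669 0.1136 ang 80.6 z 0.0146
scene can 685 c 0.7705 -0.0899 size 0.0631 0.0636 ang 46.8 z 0.1003
scene tape 365 c 0.3961 0.2508 size 0.0868 0.0905 ang 48.9 z 0.0292
scene jar 333 c 0.4521 0.3799 size 0.0596 0.0564 ang 88.5 z 0.0901
top carton 827 c 0.6332 -0.2472 size 0.1502 0.0571 ang 72.1 z 0.03
top packet 486 c 0.4622 -0.2432 size 0.0512 0.0896 ang 0.4 z 0.03
top bed 1148 c 0.5748 0.059 size 0.0907 0.1797 ang 0.5 z 0.0321
top head 1586 c 0.571 0.1712 size 0.0739 0.1712 ang 0.9 z 0.1982
top base 1198 c 0.6001 0.0994 size 0.2987 0.4953 ang 0.1 z 0.0134
top tab 115 c 0.4827 0.1228 size 0.0154 0.0708 ang 89.1 z 0.1189
top marker 187 c 0.4515 -0.0922 size 0.1242 0.0847 ang 31.4 z 0.014
top can 344 c 0.7664 -0.0931 size 0.0617 0.0611 ang 38.0 z 0.0997
top tape 260 c 0.3937 0.2479 size 0.0873 0.0886 ang 26.6 z 0.0284
top jar 301 c 0.4497 0.3771 size 0.0563 0.0566 ang 12.4 z 0.0887
```

View pics/crop_scene.png

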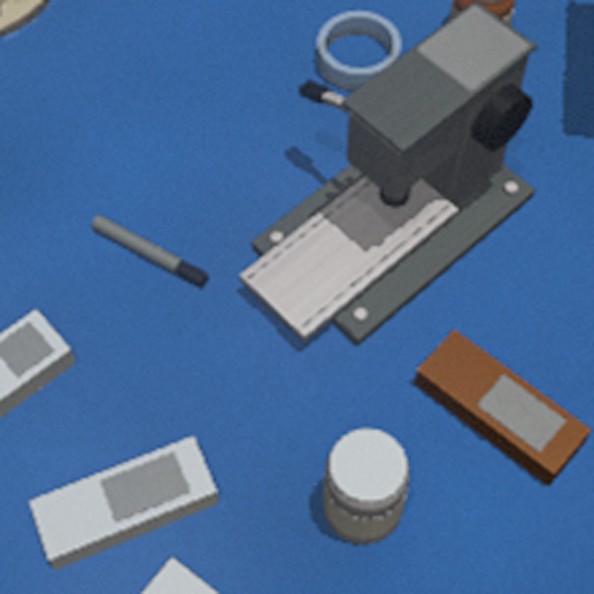

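View pics/crop_top.png

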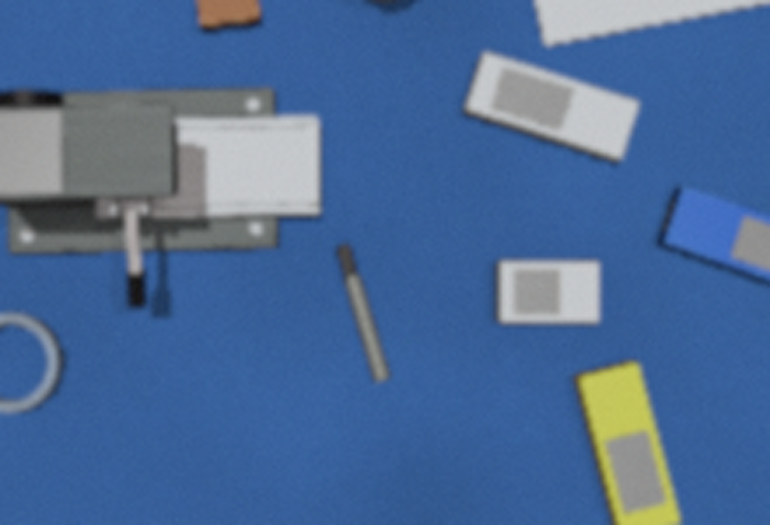

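The crop confirms it: the long white carton is in the lower left of the scene crop at (125,500). The lever's black tab is at (315,93) there and at (136,290) in the top crop. Next I'll measure the lever and bed edges.

```bash
cat >> h.py <<'E'
def Rq(q): 
    w,x,y,z=q
    from scipy.spatial.transform import Rotation as Ro
    return Ro.from_quat([x,y,z,w])
def plan(pos,yaw):
    "yaw: deg of tool y in world, tool down. Turn first, then shift."
    from scipy.spatial.transform import Rotation as Ro
    s=env.get_state(); R0=Rq(s['orientation'])
    c=np.cos(np.radians(yaw)); n=np.sin(np.radians(yaw))
    y=np.array([c,n,0]); z=np.array([0,0,-1.]); x=np.cross(y,z)
    R1=Ro.from_matrix(np.stack([x,y,z],1))
    rv=np.degrees((R0.inv()*R1).as_rotvec())
    d=np.array(pos)-s['tcp_pos']
    print('t',s['clock'],'tcp',np.round(s['tcp_pos'],4),'gap',round(s['finger_gap'],4),'F',np.round(s['wrist_force'],2),'turn',np.round(rv,2),'shift after turn',np.round(R1.inv().apply(d),4),'q',np.round(s['joint_pos'],2))
E
python3 - <<'E'
import numpy as np
for n in ['scene','top']:
    d=np.load(f'pics/{n}0.npz'); W=d['W']; im=d['img'].astype(int).sum(-1)
    m=(W[...,0]>.43)&(W[...,0]<.532)&(W[...,1]>.09)&(W[...,1]<.16)&(W[...,2]>.06)&(W[...,2]<.16)
    P=W[m]; b=im[m]
    o=np.argsort(P[:,0]); 
    for i in range(0,len(o),6): j=o[i:i+6]; print(np.round(P[j].mean(0),4),b[j].mean())
    k=b<150; print(n,'dark',k.sum(),P[k].mean(0),P[k].min(0),P[k].max(0))
    # bed edges
    m=(W[...,2]>.027)&(W[...,2]<.045)&(abs(W[...,0]-.575)<.07)&(W[...,1]<.12)&(W[...,1]>-.06)
    P=W[m]
    for y in np.arange(-.02,.12,.02):
        q=P[abs(P[:,1]-y)<.01]; print('bed',round(y,3),len(q),q[:,0].min(),q[:,0].max(),np.median(q[:,2]))
    print('front',[round(P[abs(P[:,0]-x)<.01][:,1].min(),4) for x in (.545,.575,.605)])
    m=(W[...,2]>.19)&(W[...,2]<.21)&(abs(W[...,0]-.575)<.07)&(W[...,1]<.28)&(W[...,1]>.05); P=W[m]
    for y in np.arange(.1,.25,.03):
        q=P[abs(P[:,1]-y)<.015]; print('head',round(y,3),q[:,0].min(),q[:,0].max())
    print('front',[round(P[abs(P[:,0]-x)<.01][:,1].min(),4) for x in (.545,.575,.6)])
E
```

```text
[0.4493 0.1238 0.1079] 247.33333333333334
[0.4529 0.1269 0.1121] 179.0
[0.4559 0.1226 0.1116] 156.5
[0.4589 0.1222 0.1132] 135.16666666666666
[0.462  0.1246 0.1142] 150.0
[0.4644 0.1236 0.1132] 144.83333333333334
[0.4679 0.1278 0.1169] 167.0
[0.471  0.1222 0.1183] 136.0
[0.4734 0.1275 0.1182] 182.0
[0.4756 0.1243 0.1188] 147.0
[0.4781 0.1233 0.1186] 225.33333333333334
[0.4816 0.1264 0.12  ] 369.0
[0.4859 0.1258 0.1225] 393.5
[0.4899 0.1256 0.1243] 369.6666666666667
[0.494  0.128  0.1268] 410.8333333333333
[0.498  0.1254 0.1274] 391.5
[0.5059 0.1244 0.1277] 211.0
scene dark 35 [0.46667768 0.12329193 0.11529706] [0.45374881 0.11780076 0.10778519] [0.48013037 0.13223378 0.12197704]
bed -0.02 262 0.5321132648728469 0.6236369442755744 0.03242191371702463
bed 0.0 251 0.5318000176102836 0.623549784610775 0.03270479484931143
bed 0.02 246 0.5317477171384958 0.6229343316816566 0.03267111271121609
bed 0.04 246 0.5317168558394105 0.6228605323329854 0.033068218449557776
bed 0.06 230 0.5303964116864307 0.6211847157304116 0.03286936165072371
bed 0.08 236 0.530682075394145 0.6204896306037634 0.03303
[... 1730 characters left out ...]
50802 0.6204834105079711 0.03242835936576835
bed 0.04 177 0.5296191153944955 0.6169036810580235 0.03189317011647525
bed 0.06 165 0.5294966761584338 0.6166724859911761 0.03193843302253913
bed 0.08 163 0.5293704688134862 0.6168526515230002 0.03169696469038364
bed 0.1 82 0.5294171590717018 0.6165426438230148 0.03224709702157752
front [np.float64(-0.0311), np.float64(-0.0309), np.float64(-0.0306)]
head 0.1 0.5373935521750443 0.6079075211653981
head 0.13 0.5345780993321363 0.6078571405021858
head 0.16 0.5341695577726218 0.6077782362671007
head 0.19 0.5336400549330842 0.6076105621594141
head 0.22 0.5335261810936945 0.60432648361837
front [np.float64(0.0851), np.float64(0.0882), np.float64(0.0887)]
```

```bash
python3 - <<'E'
from h import *
plan((.463,.123,.20),91.4)
E
```

```text
t 1.1 tcp [0.1566 0.5533 0.2423] gap 0.0855 F [-0.21  0.78  0.54] turn [ 1.00e-02  0.00e+00 -1.72e+01] shift after turn [-0.2958 -0.4377  0.0423] q [1.16 0.31 0.05 1.3  0.   1.43]
```

move_arm(deltas=[-1,0,0,0,0,0,-8.6,-1,0,0,0,0,0,-8.6,-1,-0.037,-0.0547,0.0053,0,0,0,-1,-0.037,-0.0547,0.0053,0,0,0,-1,-0.037,-0.0547,0.0053,0,0,0,-1,-0.037,-0.0547,0.0053,0,0,0,-1,-0.037,-0.0547,0.0053,0,0,0,-1,-0.037,-0.0547,0.0053,0,0,0,-1,-0.037,-0.0547,0.0053,0,0,0,-1,-0.037,-0.0547,0.0053,0,0,0], squeeze=30)

```text
clock: 2.35
tcp_pos: [0.4469, 0.1456, 0.2025]
orientation: [0.001, -0.012, 1.0, 0.0]
wrist_force: [0.4, -0.3, -0.0]
finger_gap: 0.0856
```

move_arm(deltas=[-1,0,0,0,0,0,0,-1,0,0,0,0,0,0])

```text
clock: 2.6
tcp_pos: [0.4456, 0.1472, 0.2022]
orientation: [-0.0, -0.012, 1.0, 0.0]
wrist_force: [-1.1, 0.6, 0.3]
finger_gap: 0.0851
```

```bash
python3 - <<'E'
from h import *
p=imaging.read_camera('wrist'); save(p,'w1.png'); W=cloud(p)
for t in ['lever_tab']:
  for d in imaging.cut_out(p,t)[:3]: 
    m=d['mask'];print(d['confidence'],d['centre'],m.sum(),np.nanmean(W[m],0),np.nanmin(W[m],0),np.nanmax(W[m],0))
plan((.463,.123,.103),91.4)
E
```

```text
0.76 [242.4, 278.8] 3080 [0.48676338 0.12634549 0.12204484] [0.44709852 0.10546899 0.01319022] [0.56937896 0.13380876 0.14412725]
t 2.7 tcp [0.4451 0.1483 0.2024] gap 0.0854 F [-0.34  0.23 -0.22] turn [ 0.02 -0.02  0.09] shift after turn [-0.0173 -0.0258  0.0994] q [ 0.15  0.13 -0.29  1.15  0.    0.12]
```

View pics/w1.png

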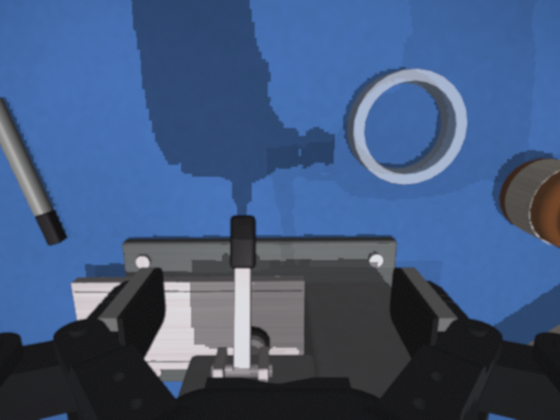

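The wrist view shows the tab at (242,240) and the tape at (408,125). The lever stands left of the jaw centre, so I'll refine from this cloud.

```bash
python3 - <<'E'
from h import *
p=imaging.read_camera('wrist'); W=cloud(p)
P=W[215:268,231:256].reshape(-1,3); P=P[P[:,2]>.08]; print(len(P),P.mean(0),P.min(0),P.max(0))
P=W[275:360,236:249].reshape(-1,3);P=P[P[:,2]>.08];print(P.mean(0),np.polyfit(P[:,0],P[:,2],1))
# bed & edges
z=W[...,2]; m=(z>.027)&(z<.04)&(W[...,0]>.5)&(W[...,1]<.2); print('bed z',np.median(z[m]),W[m].min(0),W[m].max(0))
plan((.463,.125,.103),91.4)
E
```

```text
1214 [0.46136142 0.12664046 0.11362166] [0.44676261 0.11888625 0.10012359] [0.47804499 0.13376022 0.12123436]
[0.50386861 0.12816949 0.13056718] [ 0.43704226 -0.0896447 ]
bed z 0.03189079684295609 [ 0.52762705 -0.03237976  0.02701196] [0.62165987 0.1999188  0.03994634]
t 2.75 tcp [0.4451 0.1486 0.2025] gap 0.0851 F [0.54 0.51 0.51] turn [0.02 0.   0.12] shift after turn [-0.0173 -0.024   0.0995] q [ 0.15  0.13 -0.29  1.15  0.    0.12]
```

move_arm(deltas=[-1,-0.0175,-0.023,0.02,0,0,0,-1,0,0,0.025,0,0,0,-1,0,0,0.025,0,0,0,-1,0,0,0.029,0,0,0,-1,0,0,0,0,0,0,1,0,0,0,0,0,0,1,0,0,0,0,0,0,1,0,0,0,0,0,0,1,0,0,0,0,0,0,1,0,0,0,0,0,0])

```text
clock: 4.0
tcp_pos: [0.4643, 0.1256, 0.1039]
orientation: [0.001, -0.012, 1.0, 0.001]
wrist_force: [0.0, 4.9, 2.9]
finger_gap: 0.0153
```

```bash
python3 - <<'E'
from h import *
p=imaging.read_camera('scene'); save(p,'s2.png')
plan((.463,.125,.103),91.4)
c=p['img'][80:240,220:440]; cv2.imwrite('pics/s2c.png',cv2.resize(c[...,::-1],None,fx=3.4,fy=3.4))
E
```

```text
t 4.05 tcp [0.4644 0.1256 0.1039] gap 0.0152 F [-0.45  5.54  3.53] turn [0.11 0.07 0.03] shift after turn [ 0.0014 -0.0006  0.0009] q [ 0.1   0.22 -0.43  0.91  0.    0.07]
```

View pics/s2c.png

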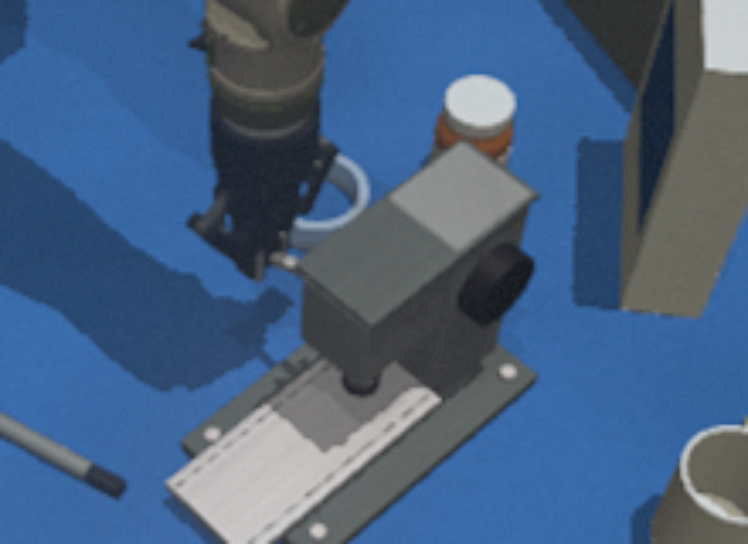

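move_arm(deltas=[1,0.003,0,-0.0077,0,0,0,1,0.002,0,-0.0078,0,0,0,1,0.001,0,-0.0077,0,0,0,1,0.0005,0,-0.0078,0,0,0,1,-0.0005,0,-0.0077,0,0,0,1,-0.001,0,-0.0078,0,0,0,1,-0.002,0,-0.0075,0,0,0,1,-0.0026,0,-0.0074,0,0,0,1,-0.0025,0,-0.0052,0,0,0,1,-0.0028,0,-0.0052,0,0,0])

```text
clock: 5.3
tcp_pos: [0.4664, 0.1256, 0.173]
orientation: [-0.003, -0.013, 1.0, 0.001]
wrist_force: [-0.6, 6.2, -10.1]
finger_gap: 0.0152
```

move_arm(deltas=[1,0,0,0,0,0,0,1,0,0,0,0,0,0])

```text
clock: 5.55
tcp_pos: [0.4668, 0.1256, 0.1735]
orientation: [-0.002, -0.013, 1.0, 0.001]
wrist_force: [-1.5, 5.5, -5.0]
finger_gap: 0.0154
```

```bash
python3 - <<'E'
from h import *
p=imaging.read_camera('scene')
plan((.463,.125,.173),91.4)
c=p['img'][80:240,220:440]; cv2.imwrite('pics/s3c.png',cv2.resize(c[...,::-1],None,fx=3.4,fy=3.4))
E
```

```text
t 5.6 tcp [0.4667 0.1256 0.1735] gap 0.0152 F [-0.82  5.58 -5.38] turn [ 0.1  -0.28  0.03] shift after turn [ 0.0037 -0.0005  0.0005] q [ 0.1   0.17 -0.31  1.09  0.    0.07]
```

View pics/s3c.png

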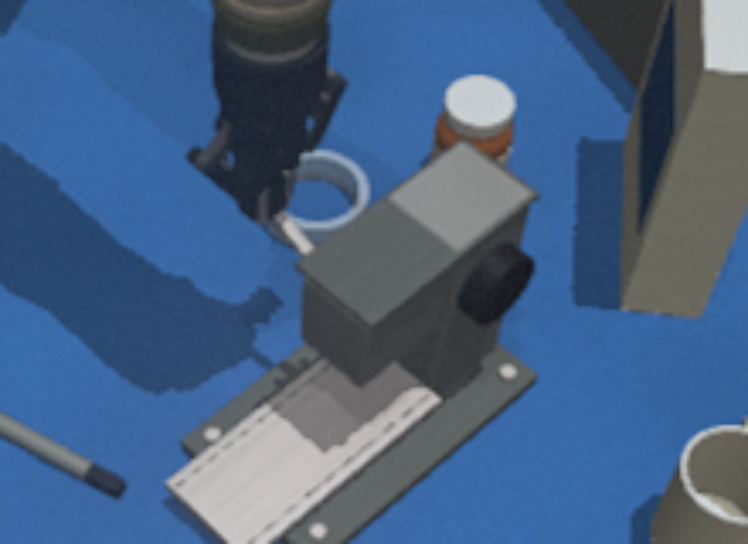

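The lever is up and the foot is hidden inside the head. I'll nudge it 2 mm further, release, and rise clear.

move_arm(deltas=[1,-0.001,0,-0.002,0,0,0,1,0,0,0,0,0,0,1,0,0,0,0,0,0,-1,0,0,0,0,0,0,-1,0,0,0,0,0,0,-1,0,0,0,0,0,0,-1,0,0,-0.02,0,0,0,-1,0,0,-0.03,0,0,0,-1,0,0,-0.03,0,0,0])

```text
clock: 6.72
tcp_pos: [0.4698, 0.1247, 0.2581]
orientation: [0.0, -0.012, 1.0, -0.0]
wrist_force: [0.6, 0.4, 0.3]
finger_gap: 0.0853
```

```bash
python3 - <<'E'
from h import *
p=imaging.read_camera('wrist'); W=cloud(p); save(p,'w3.png')
z=W[...,2]; m=(W[...,0]>.44)&(W[...,0]<.525)&(abs(W[...,1]-.126)<.012)&(z>.1)&(z<.21)
P=W[m]; print(len(P),P.min(0),P.max(0),np.polyfit(P[:,0],P[:,2],1))
# carton: centre (.6335,-.2455), long axis 72.1 deg; grasp at tail
u=np.array([np.cos(np.radians(72.1)),np.sin(np.radians(72.1))])
g=np.array([.6335,-.2455])-.052*u; print(g)
plan((g[0],g[1],.20),162.1)
E
```

```text
2098 [0.44839739 0.11428654 0.1438802 ] [0.52478026 0.13369272 0.18738143] [-0.48356277  0.40354255]
[ 0.61751746 -0.29498291]
t 6.775 tcp [0.4716 0.1249 0.2623] gap 0.0851 F [ 2.82 -0.72  2.48] turn [ -0.22   0.33 -70.72] shift after turn [ 0.3547 -0.2679  0.0623] q [ 0.09  0.13 -0.14  1.3  -0.    0.07]
```

View pics/w3.png

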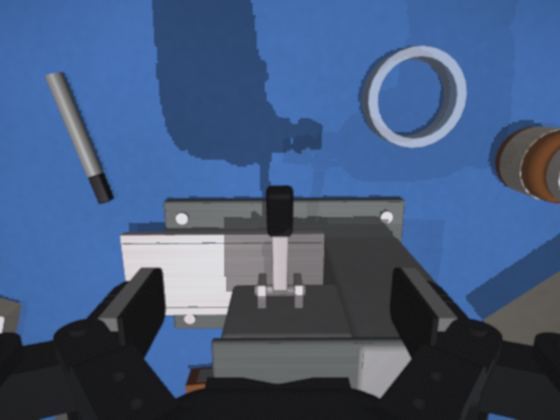

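The wrist view shows the released tab at (280,210), pointing up. I'll check the lever angle from the shaft points.

```bash
python3 - <<'E'
from h import *
p=imaging.read_camera('wrist'); W=cloud(p)
for r0,r1 in((190,232),(238,280)):
  P=W[r0:r1,272:287].reshape(-1,3);P=P[P[:,2]>.13];print(len(P),np.polyfit(P[:,0],P[:,2],1),P.min(0),P.max(0))
for r in range(186,284,6): print(r,np.round(W[r,278:284].mean(0),4))
E
```

```text
627 [-0.48770661  0.40728562] [0.45246109 0.12116525 0.16866565] [0.4831142  0.13034465 0.18664017]
608 [-0.49205855  0.40713487] [0.48806534 0.12166856 0.13944755] [0.53074702 0.1322324  0.16796064]
186 [0.451  0.1259 0.183 ]
192 [0.4539 0.126  0.1853]
198 [nan nan nan]
204 [0.4618 0.1262 0.1822]
210 [0.4661 0.1264 0.1799]
216 [0.4703 0.1265 0.1781]
222 [0.4748 0.1266 0.1758]
228 [0.4793 0.1268 0.1739]
234 [0.4849 0.127  0.169 ]
240 [0.49   0.1271 0.166 ]
246 [0.495  0.1273 0.1637]
252 [0.5003 0.1275 0.1611]
258 [0.5056 0.1276 0.1586]
264 [0.5111 0.1278 0.1561]
270 [0.5172 0.128  0.1527]
276 [0.5231 0.1282 0.1499]
282 [0.5293 0.1284 0.1468]
```

The lever reads about 1.0 rad, above 0.93 but with little margin. I'll re-grip and push it to its stop.

```bash
python3 - <<'E'
from h import *
plan((.464,.126,.166),91.4)
E
```

```text
t 6.825 tcp [0.4718 0.125  0.2607] gap 0.0854 F [ 0.26  0.01 -0.69] turn [ 0.01  0.38 -0.02] shift after turn [0.0077 0.0012 0.0947] q [ 0.09  0.13 -0.14  1.29 -0.    0.07]
```

move_arm(deltas=[-1,0.0077,0.0012,0.035,0,0,0,-1,0,0,0.035,0,0,0,-1,0,0,0.0247,0,0,0,1,0,0,0,0,0,0,1,0,0,0,0,0,0,1,0,0,0,0,0,0,1,0,0,0,0,0,0,1,0,0,0,0,0,0,1,-0.0015,0,-0.003,0,0,0,1,-0.0015,0,-0.003,0,0,0], squeeze=50)

```text
clock: 8.07
tcp_pos: [0.4642, 0.1258, 0.1668]
orientation: [-0.002, -0.012, 1.0, -0.0]
wrist_force: [3.0, -1.9, -14.5]
finger_gap: 0.0155
```

move_arm(deltas=[1,-0.0015,0,-0.003,0,0,0,1,0,0,0,0,0,0,1,0,0,0,0,0,0])

```text
clock: 8.45
tcp_pos: [0.4661, 0.1259, 0.1707]
orientation: [-0.001, -0.012, 1.0, -0.0]
wrist_force: [3.7, -3.2, -15.9]
finger_gap: 0.0155
```

A steady 16 N means it's at the upper stop. Now I'll release and go to the carton.

move_arm(deltas=[1,0,0,0,0,0,0,-1,0,0,0,0,0,0,-1,0,0,0,0,0,0,-1,0,0,0,0,0,0,-1,0,0,-0.02,0,0,0,-1,0,0,-0.03,0,0,0,-1,0,0,-0.03,0,0,0,-1,0,0,0,0,0,0])

```text
clock: 9.45
tcp_pos: [0.4683, 0.1264, 0.2545]
orientation: [0.003, -0.012, 1.0, 0.0]
wrist_force: [0.9, 0.1, -0.8]
finger_gap: 0.0853
```

```bash
python3 - <<'E'
from h import *
p=imaging.read_camera('wrist'); W=cloud(p)
z=W[...,2]; m=(W[...,0]>.492)&(W[...,0]<.52)&(abs(W[...,1]-.127)<.004)&(z>.1)&(z<.21)
P=W[m]; print(len(P),np.arctan(np.polyfit(P[:,0],P[:,2],1)[0])+0)
m=(W[...,0]>.46)&(W[...,0]<.48)&(abs(W[...,1]-.127)<.004)&(z>.1)&(z<.21)
P=W[m]; print(len(P),P.mean(0),np.arctan(np.polyfit(P[:,0],P[:,2],1)[0]))
plan((.6175,-.295,.20),162.1)
E
```

```text
357 -0.5478405376874514
390 [0.46950314 0.12698769 0.1865999 ] -0.5574085983643012
t 9.5 tcp [0.4675 0.1263 0.2529] gap 0.0853 F [-0.96 -0.58 -0.64] turn [ -0.1   0.2 -70.7] shift after turn [ 0.3548 -0.2723  0.0529] q [ 0.1   0.13 -0.16  1.28  0.    0.07]
```

The lever is now fully up: slope 0.55 rad above level.

move_arm(deltas=[-1,0,0,0,0,0,-10.1,-1,0,0,0,0,0,-10.1,-1,0,0,0,0,0,-10.1,-1,0,0,0,0,0,-10.1,-1,0,0,0,0,0,-10.1,-1,0,0,0,0,0,-10.1,-1,0,0,0,0,0,-10.1,-1,0.035,-0.027,0,0,0,0,-1,0.045,-0.035,0,0,0,0,-1,0.045,-0.035,0.005,0,0,0], squeeze=40)

```text
clock: 10.75
tcp_pos: [0.5207, -0.0238, 0.2458]
orientation: [0.0, -0.589, 0.808, 0.0]
wrist_force: [1.0, 0.9, 0.6]
finger_gap: 0.0853
```

move_arm(deltas=[-1,0.045,-0.035,0.005,0,0,0,-1,0.045,-0.035,0.005,0,0,0,-1,0.045,-0.035,0.005,0,0,0,-1,0.045,-0.035,0.005,0,0,0,-1,0.045,-0.035,0.005,0,0,0,-1,0,0,0,0,0,0])

```text
clock: 11.5
tcp_pos: [0.6175, -0.2943, 0.2173]
orientation: [-0.001, -0.587, 0.81, 0.002]
wrist_force: [0.7, 0.4, -1.0]
finger_gap: 0.0856
```

```bash
python3 - <<'E'
from h import *
p=imaging.read_camera('wrist'); save(p,'w4.png'); W=cloud(p)
z=W[...,2]; m=(z>.022)&(z<.04)&(abs(W[...,0]-.633)<.07)&(abs(W[...,1]+.246)<.1)
print(m.sum(),cv2.minAreaRect(W[m][:,:2].astype(np.float32)),np.median(z[m]))
plan((.6175,-.295,.20),162.1)
E
```

```text
9885 ((0.6355929970741272, -0.24552306532859802), (0.15083028376102448, 0.056131936609745026), 72.34101867675781) 0.030042772270804676
t 11.55 tcp [ 0.6171 -0.2921  0.2183] gap 0.0855 F [-0.72 -0.6   0.09] turn [ 0.22  0.07 -0.16] shift after turn [ 0.0027 -0.0013  0.0183] q [-0.56  0.54  0.34  1.37  0.   -1.82]
```

View pics/w4.png

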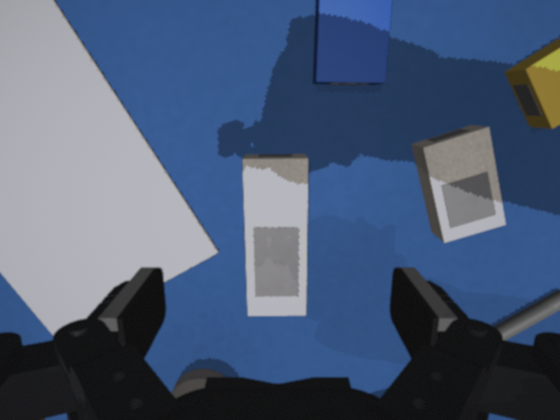

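The wrist view shows the white carton at (275,235), centred between the jaws, with the packet at (460,185) well clear. I'll descend and grip its near end.

```bash
python3 - <<'E'
from h import *
plan((.619,-.295,.016),162.3)
E
```

```text
t 11.55 tcp [ 0.6171 -0.2921  0.2183] gap 0.0855 F [-0.72 -0.6   0.09] turn [ 0.22  0.08 -0.36] shift after turn [ 0.0022 -0.0027  0.2023] q [-0.56  0.54  0.34  1.37  0.   -1.82]
```

move_arm(deltas=[-1,0.002,-0.0027,0.04,0,0,-0.3,-1,0,0,0.045,0,0,0,-1,0,0,0.045,0,0,0,-1,0,0,0.035,0,0,0,-1,0,0,0.02,0,0,0,-1,0,0,0.01,0,0,0,-1,0,0,0,0,0,0,-1,0,0,0,0,0,0])

```text
clock: 12.55
tcp_pos: [0.6205, -0.2933, 0.0278]
orientation: [0.0, -0.591, 0.807, -0.001]
wrist_force: [0.8, -0.1, 0.2]
finger_gap: 0.0853
```

```bash
python3 - <<'E'
from h import *
plan((.619,-.295,.016),162.3)
E
```

```text
t 12.55 tcp [ 0.6205 -0.2933  0.0278] gap 0.0853 F [ 0.84 -0.14  0.24] turn [-0.11 -0.02  0.12] shift after turn [0.0021 0.0009 0.0118] q [-0.56  0.65  0.04  0.96  0.   -1.82]
```

move_arm(deltas=[-1,0.002,0.001,0.011,0,0,0,-1,0,0,0,0,0,0,1,0,0,0,0,0,0,1,0,0,0,0,0,0,1,0,0,0,0,0,0,1,0,0,0,0,0,0,1,0,0,0,0,0,0,1,0,0,-0.02,0,0,0,1,0,0,-0.03,0,0,0,1,0,0,-0.03,0,0,0])

```text
clock: 13.8
tcp_pos: [0.6176, -0.2944, 0.0952]
orientation: [-0.0, -0.591, 0.807, 0.001]
wrist_force: [0.3, 0.1, -1.4]
finger_gap: 0.0555
```

move_arm(deltas=[1,0,0,0,0,0,0,1,0,0,0,0,0,0])

```text
clock: 14.05
tcp_pos: [0.6175, -0.2944, 0.094]
orientation: [-0.0, -0.591, 0.807, 0.001]
wrist_force: [0.4, -0.1, -2.0]
finger_gap: 0.0556
```

```bash
python3 - <<'E'
from h import *
plan((.575,-.10,.10),181.4)
p=imaging.read_camera('wrist'); save(p,'w5.png'); W=cloud(p); np.savez('pics/w5.npz',W=W)
p=imaging.read_camera('scene'); save(p,'s5.png'); W=cloud(p)
E
```

```text
t 14.05 tcp [ 0.6175 -0.2944  0.094 ] gap 0.0556 F [ 0.41 -0.13 -2.02] turn [  0.1    0.05 -19.  ] shift after turn [-0.1954  0.0378 -0.006 ] q [-0.56  0.6   0.12  1.1   0.   -1.83]
```

View pics/w5.png

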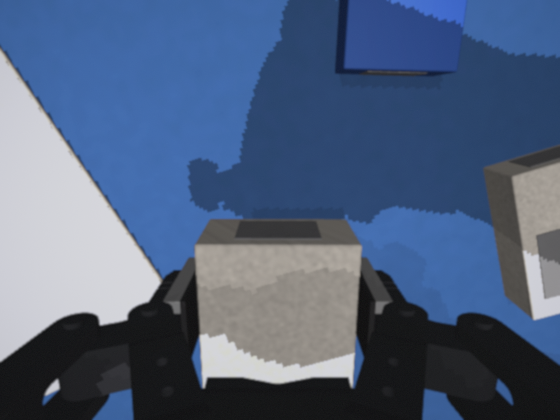

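View pics/s5.png

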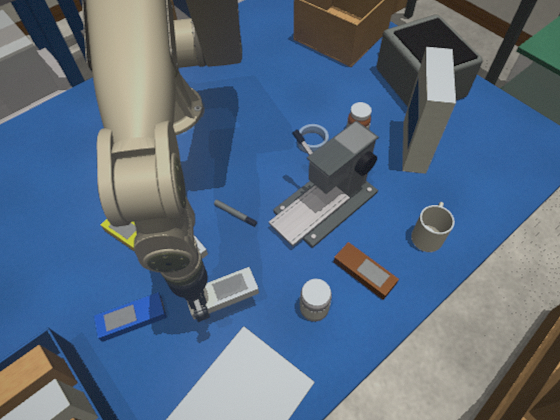

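move_arm(deltas=[1,0,0,0,0,0,-6.3,1,0,0,0,0,0,-6.3,1,0,0,0,0,0,-6.4,1,-0.03,0.0075,0,0,0,0,1,-0.03,0.0075,0,0,0,0,1,-0.03,0.0075,0,0,0,0,1,-0.03,0.0075,0,0,0,0,1,-0.03,0.008,0,0,0,0,1,0,0,0,0,0,0,1,0,0,0,0,0,0])

```text
clock: 15.4
tcp_pos: [0.5765, -0.146, 0.0947]
orientation: [0.0, 0.716, -0.698, -0.0]
wrist_force: [-0.6, 0.6, -0.9]
finger_gap: 0.0553
```

```bash
python3 - <<'E'
from h import *
plan((.5765,-.10,.06),181.4)
p=imaging.read_camera('scene'); save(p,'s6.png'); W=cloud(p)
z=W[...,2]; m=(z>.06)&(z<.14)&(abs(W[...,0]-.577)<.04)&(W[...,1]>-.11)&(W[...,1]<.03)
print(m.sum())
for y in np.arange(-.1,.03,.015):
    q=W[m&(abs(W[...,1]-y)<.0075)]; 
    if len(q)>5:
        t=q[q[:,2]>np.percentile(q[:,2],80)-.006]; print(round(y,3),len(q),np.median(t[:,2]),t[:,0].min(),t[:,0].max())
P=W[m]; print(P[:,1].max(),cv2.minAreaRect(P[:,:2].astype(np.float32)))
p=imaging.read_camera('top'); save(p,'t6.png'); W=cloud(p);z=W[...,2]
m=(z>.06)&(z<.14)&(abs(W[...,0]-.577)<.04)&(W[...,1]>-.11)&(W[...,1]<.03);P=W[m]; print(m.sum(),P[:,1].max(),cv2.minAreaRect(P[:,:2].astype(np.float32)))
E
```

```text
t 15.4 tcp [ 0.5765 -0.146   0.0947] gap 0.0553 F [-0.62  0.56 -0.87] turn [0.03 0.   0.01] shift after turn [-0.046  -0.0011  0.0347] q [-0.38  0.43 -0.15  0.99 -0.   -1.98]
931
-0.1 130 0.10970141676495893 0.5594268888031808 0.6054853103973615
-0.085 151 0.1099415860463728 0.5484850161095848 0.6048253412434542
-0.07 162 0.10955029913053216 0.5479497022182501 0.6040478825468704
-0.055 158 0.10986438398776187 0.54748928273095 0.6043295494322379
-0.04 159 0.10941174464770562 0.5466800733234436 0.6033323900194589
-0.025 159 0.10923695892100015 0.54655091926774 0.6034659423484611
-0.017237818654537298 ((0.576002299785614, -0.06398246437311172), (0.05822557210922241, 0.092589370906353), 1.0223054885864258)
552 -0.02356696068614159 ((0.5740218758583069, -0.06614168733358383), (0.056740958243608475, 0.08536023646593094), 1.2416517734527588)
```

View pics/s6.png

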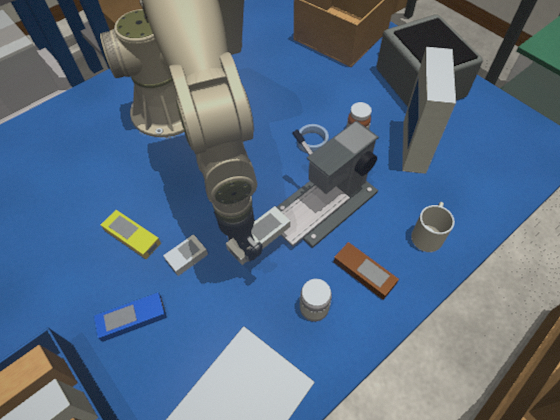

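The carton hangs level and square in the grip. I'll lower it to just above the bed and advance it to about 18 mm short of home.

move_arm(deltas=[1,0,-0.0012,0.014,0,0,0,1,0,-0.0012,0.014,0,0,0,1,0,-0.0011,0.013,0,0,0,1,-0.025,0,0,0,0,0,1,-0.025,0,0,0,0,0,1,-0.025,0,0,0,0,0,1,-0.025,0,0,0,0,0,1,-0.025,0,0,0,0,0,1,-0.025,0,0,0,0,0,1,-0.018,0,0,0,0,0])

```text
clock: 16.75
tcp_pos: [0.5755, 0.0232, 0.0536]
orientation: [0.0, 0.716, -0.698, -0.0]
wrist_force: [0.6, 0.4, -0.9]
finger_gap: 0.0551
```

```bash
python3 - <<'E'
from h import *
plan((.5758,.028,.0485),181.4)
p=imaging.read_camera('scene'); save(p,'s7.png'); c=p['img'][80:300,200:440]; cv2.imwrite('pics/s7c.png',cv2.resize(c[...,::-1],None,fx=2.7,fy=2.7))
E
```

```text
t 16.75 tcp [0.5755 0.0232 0.0536] gap 0.0551 F [ 0.63  0.4  -0.9 ] turn [0.06 0.01 0.03] shift after turn [-0.0048 -0.0004  0.0051] q [-0.1   0.44 -0.25  0.88  0.   -1.69]
```

View pics/s7c.png

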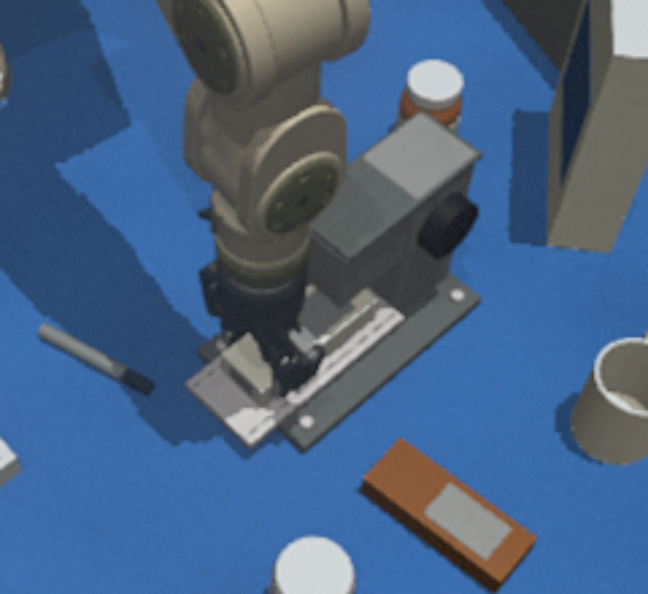

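move_arm(deltas=[1,-0.004,0,0.003,0,0,0,1,0,0,0.002,0,0,0,1,0,0,0,0,0,0,1,0,0,0,0,0,0])

```text
clock: 17.3
tcp_pos: [0.5759, 0.0256, 0.0494]
orientation: [-0.0, 0.715, -0.699, 0.0]
wrist_force: [0.1, -0.2, -0.5]
finger_gap: 0.0554
```

move_arm(deltas=[1,0,0,0.001,0,0,0,1,0,0,0,0,0,0])

```text
clock: 17.55
tcp_pos: [0.5759, 0.026, 0.0484]
orientation: [-0.0, 0.716, -0.699, 0.0]
wrist_force: [0.7, -0.2, -1.3]
finger_gap: 0.0554
```

move_arm(deltas=[1,0,0,0.001,0,0,0,1,0,0,0,0,0,0])

```text
clock: 17.8
tcp_pos: [0.576, 0.0261, 0.0479]
orientation: [-0.0, 0.716, -0.698, 0.0]
wrist_force: [-1.2, -1.0, 4.0]
finger_gap: 0.0554
```

```bash
python3 - <<'E'
from h import *
plan((.5758,.028,.0475),181.4)
E
```

```text
t 17.8 tcp [0.576  0.0261 0.0479] gap 0.0554 F [-1.19 -0.97  3.96] turn [-0.03 -0.01 -0.  ] shift after turn [-0.0019  0.0002  0.0004] q [-0.09  0.45 -0.26  0.86 -0.   -1.69]
```

The carton is on the bed. I'll release, rise, back off and shut the fingers behind its tail.

move_arm(deltas=[-1,0,0,0,0,0,0,-1,0,0,0,0,0,0,-1,0,0,0,0,0,0,-1,0,0,-0.02,0,0,0,-1,0,0,-0.035,0,0,0,-1,0.03,0,-0.02,0,0,0,-1,0.04,0,0,0,0,0,1,0.03,0,0,0,0,0,1,0,0,0,0,0,0,1,0,0,0,0,0,0])

```text
clock: 19.05
tcp_pos: [0.578, -0.0734, 0.1222]
orientation: [-0.0, 0.716, -0.698, -0.0]
wrist_force: [-0.4, -0.5, 0.9]
finger_gap: 0.0325
```

```bash
python3 - <<'E'
from h import *
plan((.577,-.04,.051),181.4)
p=imaging.read_camera('scene'); save(p,'s8.png'); W=cloud(p); c=p['img'][80:300,200:440]; cv2.imwrite('pics/s8c.png',cv2.resize(c[...,::-1],None,fx=2.7,fy=2.7))
z=W[...,2]; m=(z>.054)&(z<.07)&(abs(W[...,0]-.575)<.05)&(W[...,1]>-.03)&(W[...,1]<.09); P=W[m]
print('scene',m.sum(),cv2.minAreaRect(P[:,:2].astype(np.float32)),P.min(0),P.max(0))
for y in (.01,.03,.05,.07):
    q=P[abs(P[:,1]-y)<.01]; print(y,len(q),q[:,0].min(),q[:,0].max(),np.median(q[:,2]))
E
```

```text
t 19.05 tcp [ 0.578  -0.0734  0.1222] gap 0.0325 F [-0.45 -0.45  0.92] turn [ 0.03  0.04 -0.01] shift after turn [-0.0334  0.0002  0.0712] q [-0.26  0.39 -0.15  1.04  0.   -1.86]
scene 703 ((0.5765075087547302, 0.04657212644815445), (0.056944143027067184, 0.08718950301408768), 1.1883741617202759) [0.54759895 0.00314467 0.05404506] [0.60572171 0.08991024 0.06825122]
0.01 148 0.5492049376308721 0.605721707886711 0.062330830857423955
0.03 159 0.5495486322083131 0.6053795552240491 0.06290055012241189
0.05 156 0.548043390493267 0.6050576645841137 0.0627244841739017
0.07 165 0.5482282584833108 0.6045091676238573 0.06294445927349004
```

View pics/s8c.png

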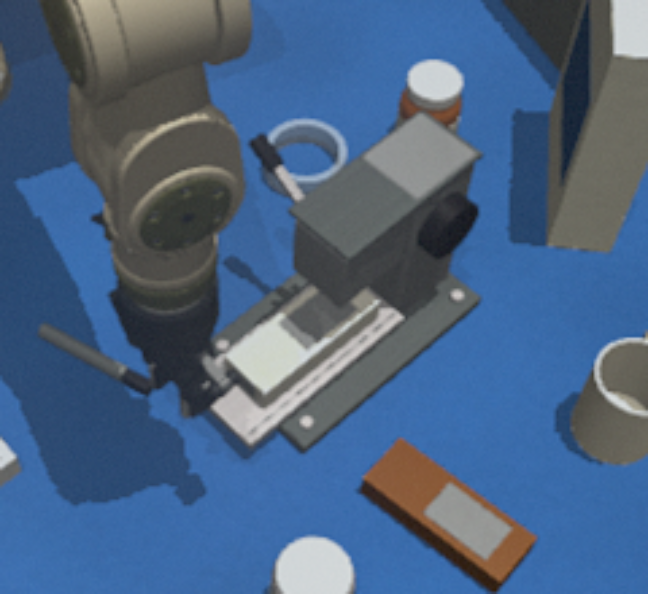

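The carton lies square and centred on the bed, with its tail at y≈0.003. Next the fingers go down behind it.

move_arm(deltas=[1,-0.01,0,0.02,0,0,0,1,-0.01,0,0.025,0,0,0,1,0,0,0.026,0,0,0,1,0,0,0,0,0,0,1,0,0,0,0,0,0])

```text
clock: 19.73
tcp_pos: [0.5783, -0.0533, 0.0522]
orientation: [-0.0, 0.716, -0.698, 0.0]
wrist_force: [-0.3, 0.5, -0.3]
finger_gap: 0.0002
```

```bash
python3 - <<'E'
from h import *
plan((.5775,-.01,.051),181.4)
E
```

```text
t 19.725 tcp [ 0.5783 -0.0533  0.0522] gap 0.0002 F [-0.32  0.48 -0.28] turn [-0.04 -0.    0.05] shift after turn [-0.0433 -0.0003  0.0012] q [-0.23  0.45 -0.25  0.88  0.   -1.83]
```

move_arm(deltas=[1,-0.012,0,0,0,0,0,1,-0.012,0,0,0,0,0,1,-0.008,0,0,0,0,0,1,-0.006,0,0,0,0,0,1,-0.006,0,0,0,0,0,1,-0.005,0,0,0,0,0,1,-0.003,0,0,0,0,0,1,0,0,0,0,0,0])

```text
clock: 20.72
tcp_pos: [0.5766, -0.0016, 0.0514]
orientation: [-0.0, 0.716, -0.698, -0.0]
wrist_force: [-0.4, -0.7, 0.2]
finger_gap: 0.0
```

move_arm(deltas=[1,-0.003,0,0,0,0,0,1,0,0,0,0,0,0])

```text
clock: 20.98
tcp_pos: [0.5764, 0.0013, 0.0513]
orientation: [-0.0, 0.716, -0.698, -0.0]
wrist_force: [-0.0, 0.4, -0.4]
finger_gap: 0.0
```

move_arm(deltas=[1,-0.003,0,0,0,0,0,1,0,0,0,0,0,0])

```text
clock: 21.22
tcp_pos: [0.5763, 0.0044, 0.0514]
orientation: [-0.0, 0.716, -0.698, -0.0]
wrist_force: [0.2, -0.3, -0.6]
finger_gap: -0.0004
```

```bash
cat >> h.py <<'E'
def carton(tag):
    p=imaging.read_camera('scene'); W=cloud(p); c=p['img'][80:300,200:440]; cv2.imwrite(f'pics/{tag}.png',cv2.resize(c[...,::-1],None,fx=2.7,fy=2.7))
    z=W[...,2]; m=(z>.056)&(z<.07)&(abs(W[...,0]-.575)<.05)&(W[...,1]>-.03)&(W[...,1]<.086); P=W[m]
    print('scene',m.sum(),cv2.minAreaRect(P[:,:2].astype(np.float32)),'tail',[round(P[abs(P[:,0]-x)<.008][:,1].min(),4) for x in (.555,.577,.597)])
    for y in (.03,.05,.07):
        q=P[abs(P[:,1]-y)<.01]; print(y,len(q),q[:,0].min(),q[:,0].max(),np.median(q[:,2]))
E
python3 - <<'E'
from h import *
carton('s9')
E
```

```text
scene 228 ((0.579508900642395, 0.040037479251623154), (0.050421878695487976, 0.09129619598388672), 0.7596539258956909) tail [np.float64(-0.0005), np.float64(-0.0057), np.float64(-0.0012)]
0.03 3 0.5796539426528075 0.5830680697046834 0.06258719540515256
0.05 41 0.5741546097562794 0.6039687695476842 0.06351147177974185
0.07 120 0.5561150127539208 0.6043125493242434 0.062390342754039145
```

View pics/s9.png

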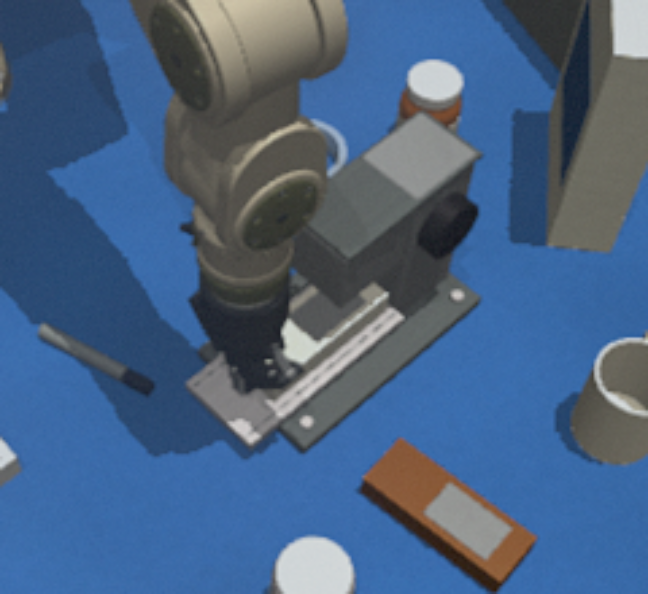

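move_arm(deltas=[1,-0.003,0,0,0,0,0,1,0,0,0,0,0,0])

```text
clock: 21.52
tcp_pos: [0.5763, 0.0075, 0.0514]
orientation: [-0.0, 0.716, -0.698, -0.0]
wrist_force: [0.1, -0.3, 0.5]
finger_gap: -0.0
```

move_arm(deltas=[1,-0.003,0,0,0,0,0,1,0,0,0,0,0,0])

```text
clock: 21.78
tcp_pos: [0.5762, 0.0105, 0.0514]
orientation: [-0.0, 0.716, -0.698, -0.0]
wrist_force: [-0.6, 0.8, 1.0]
finger_gap: 0.0002
```

move_arm(deltas=[1,-0.002,0,0,0,0,0,1,0,0,0,0,0,0])

```text
clock: 22.02
tcp_pos: [0.5762, 0.0124, 0.0514]
orientation: [-0.0, 0.716, -0.698, -0.0]
wrist_force: [0.1, 0.1, 0.0]
finger_gap: 0.0
```

move_arm(deltas=[1,-0.002,0,0,0,0,0,1,0,0,0,0,0,0])

```text
clock: 22.28
tcp_pos: [0.5767, 0.0132, 0.0516]
orientation: [0.0, 0.715, -0.699, 0.001]
wrist_force: [1.0, -5.4, -0.4]
finger_gap: -0.0002
```

move_arm(deltas=[1,-0.002,0,0,0,0,0,1,0,0,0,0,0,0])

```text
clock: 22.52
tcp_pos: [0.577, 0.0133, 0.0517]
orientation: [0.002, 0.715, -0.699, 0.003]
wrist_force: [1.5, -11.3, -1.6]
finger_gap: -0.0002
```

```bash
python3 - <<'E'
from h import *
plan((.577,.01,.051),181.4);carton('s10')
E
```

```text
t 22.525 tcp [0.577  0.0133 0.0517] gap -0.0002 F [  1.49 -11.25  -1.63] turn [-0.08 -0.34 -0.12] shift after turn [0.0033 0.0001 0.0007] q [-0.11  0.44 -0.26  0.87 -0.01 -1.71]
scene 157 ((0.5838308930397034, 0.04451776295900345), (0.043952569365501404, 0.0830024853348732), 1.5066018104553223) tail [np.float64(0.0821), np.float64(0.0029), np.float64(0.008)]
0.03 1 0.5836185538517037 0.5836185538517037 0.06481913584847925
0.05 5 0.5804866791429081 0.5924742402519207 0.06268503063056242
0.07 90 0.5647785191056883 0.6049146072169512 0.0631058860683276
```

View pics/s10.png

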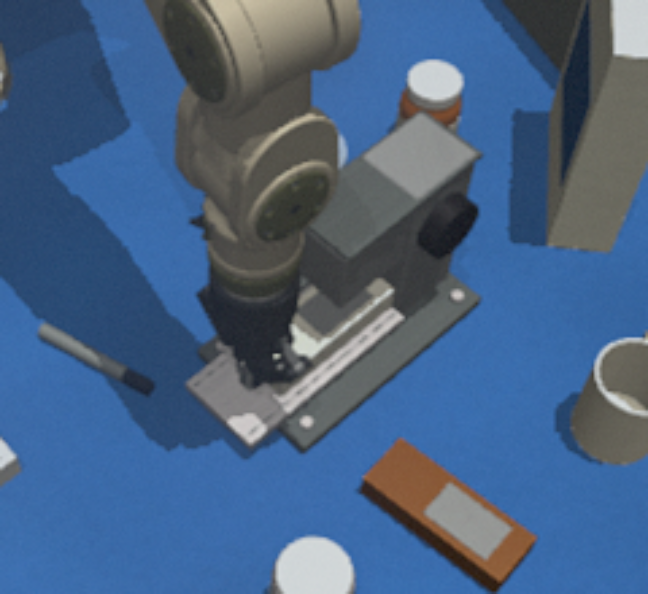

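An 11 N reaction shows the carton's end is on the column. I'll back off, rise and check.

move_arm(deltas=[1,0.004,0,0,0,0,0,1,0.02,0,0,0,0,0,1,0.035,0,0,0,0,0,1,0.02,0,-0.04,0,0,0,1,0,0,-0.055,0,0,0,1,0,0,-0.05,0,0,0,1,0,0,-0.03,0,0,0,1,0,0,0,0,0,0])

```text
clock: 23.58
tcp_pos: [0.5795, -0.0639, 0.2294]
orientation: [-0.002, 0.716, -0.699, 0.002]
wrist_force: [0.7, -0.0, 0.4]
finger_gap: -0.0001
```

```bash
python3 - <<'E'
from h import *
plan((.467,.1265,.253),91.4);carton('s11')
p=imaging.read_camera('top'); save(p,'t11.png');W=cloud(p);z=W[...,2]
m=(z>.056)&(z<.07)&(abs(W[...,0]-.575)<.05)&(W[...,1]>-.03)&(W[...,1]<.086); P=W[m]; print(m.sum(),cv2.minAreaRect(P[:,:2].astype(np.float32)),P.min(0))
E
```

```text
t 23.575 tcp [ 0.5795 -0.0639  0.2294] gap -0.0001 F [ 0.74 -0.03  0.39] turn [-0.3   0.2  89.97] shift after turn [ 0.1078  0.1931 -0.0236] q [-0.25  0.33  0.03  1.27  0.   -1.84]
scene 487 ((0.5766745209693909, 0.05542581528425217), (0.058308299630880356, 0.06185307726264), 1.2476617097854614) tail [np.float64(0.0241), np.float64(0.0244), np.float64(0.0257)]
0.03 130 0.5494445962157242 0.605412396350999 0.06267724765458679
0.05 160 0.5485170306152306 0.605970530563028 0.06289596998126928
0.07 153 0.5477204996427585 0.6056275449699727 0.06262545312677452
373 ((0.5738611221313477, 0.05426371097564697), (0.05396139249205589, 0.0631256103515625), 0.590192973613739) [0.54668117 0.02245592 0.05643953]
```

View pics/s11.png

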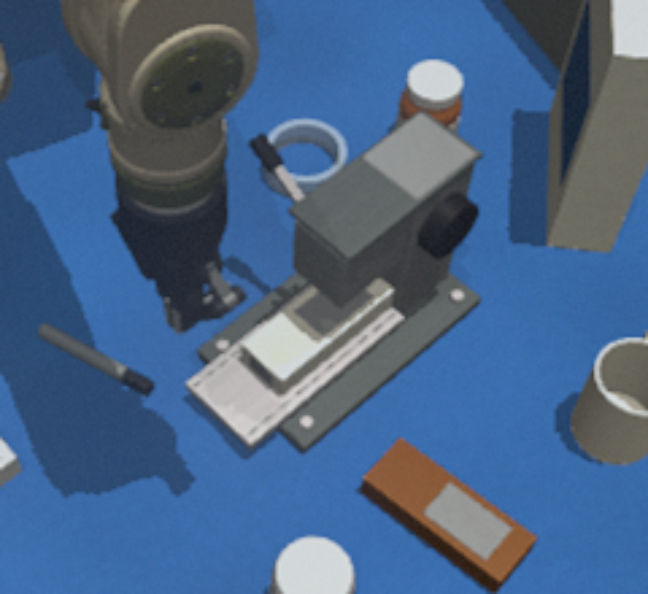

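The carton is square (about 1°), centred, and its tail is at y≈0.024, which fits contact with the column. Next I'll press the lever down with shut fingers from above.

move_arm(deltas=[1,0,0,-0.004,0,0,10,1,0,0,-0.004,0,0,10,1,0,0,-0.004,0,0,10,1,0,0,-0.004,0,0,10,1,0,0,-0.004,0,0,10,1,0,0,-0.004,0,0,10,1,0,0,0,0,0,10,1,0,0,0,0,0,10,1,0,0,0,0,0,10,1,0.027,0.048,0,0,0,0])

```text
clock: 24.92
tcp_pos: [0.5502, -0.0172, 0.2474]
orientation: [-0.001, -0.009, 1.0, 0.0]
wrist_force: [0.1, -0.0, -0.6]
finger_gap: 0.0002
```

move_arm(deltas=[1,0.027,0.048,0,0,0,0,1,0.027,0.048,0,0,0,0,1,0.027,0.049,0,0,0,0,1,0,0,0,0,0,0,1,0,0,0,0,0,0])

```text
clock: 25.55
tcp_pos: [0.465, 0.1274, 0.2492]
orientation: [-0.001, -0.013, 1.0, -0.0]
wrist_force: [-0.7, 0.3, 0.1]
finger_gap: -0.0001
```

```bash
python3 - <<'E'
from h import *
plan((.465,.127,.205),91.4)
p=imaging.read_camera('wrist'); save(p,'w12.png');W=cloud(p);z=W[...,2]
m=(W[...,0]>.44)&(W[...,0]<.52)&(abs(W[...,1]-.127)<.006)&(z>.12)&(z<.205); P=W[m]; print(P.min(0),P.max(0),np.arctan(np.polyfit(P[:,0],P[:,2],1)[0]))
E
```

```text
t 25.55 tcp [0.465  0.1274 0.2492] gap -0.0001 F [-0.66  0.32  0.15] turn [-0.02 -0.1   0.04] shift after turn [-0.     -0.0004  0.0442] q [ 0.1   0.13 -0.17  1.27 -0.    0.08]
[0.45221477 0.12114397 0.17776826] [0.48135593 0.1329992  0.19423871] -0.3410158632782473
```

View pics/w12.png

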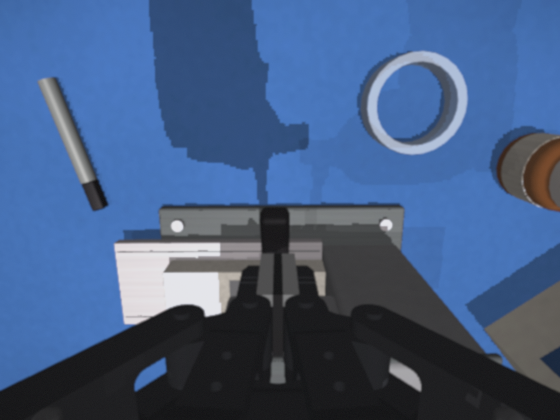

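The wrist view shows the tab at (274,228), still up, right ahead of the shut fingertips at (278,258). Pressing down.

move_arm(deltas=[1,0,0,0.02,0,0,0,1,0,0,0.02,0,0,0,1,0.002,0,0.012,0,0,0,1,0.001,0,0.012,0,0,0,1,0.001,0,0.012,0,0,0,1,0,0,0.01,0,0,0,1,0,0,0.006,0,0,0,1,0,0,0,0,0,0])

```text
clock: 26.6
tcp_pos: [0.4613, 0.1275, 0.1579]
orientation: [-0.0, -0.012, 1.0, 0.0]
wrist_force: [-0.7, -0.2, -0.0]
finger_gap: 0.0002
```

```bash
python3 - <<'E'
from h import *
plan((.465,.127,.132),91.4)
p=imaging.read_camera('wrist'); save(p,'w13.png');W=cloud(p);carton('s13')
E
```

```text
t 26.6 tcp [0.4613 0.1275 0.1579] gap 0.0002 F [-0.75 -0.18 -0.01] turn [ 0.01 -0.01  0.01] shift after turn [-0.0037 -0.0006  0.0259] q [ 0.1   0.17 -0.35  1.05  0.    0.08]
scene 490 ((0.576763391494751, 0.05539931729435921), (0.05755504593253136, 0.06214992702007294), 1.3905785083770752) tail [np.float64(0.0239), np.float64(0.025), np.float64(0.0249)]
0.03 133 0.54993028994242 0.6055163202662197 0.06274283626211505
0.05 154 0.547874159452261 0.6057307524196478 0.06286500540581216
0.07 156 0.5475423467748985 0.6043101975137299 0.06290265894520415
```

View pics/s13.png

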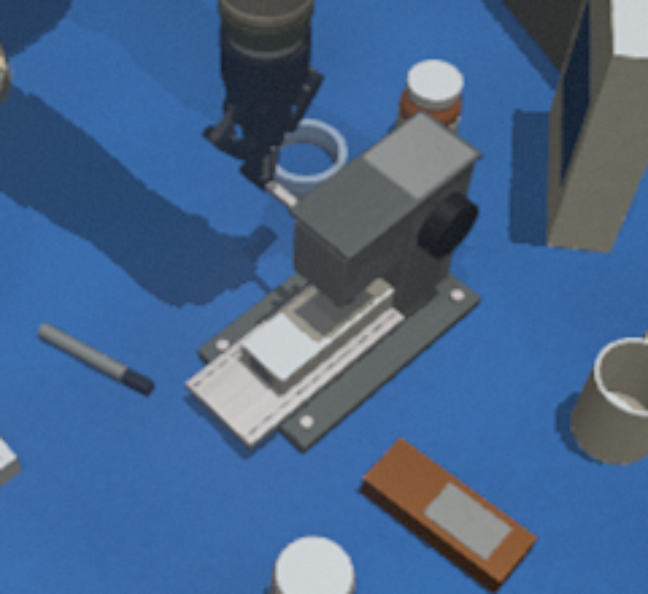

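move_arm(deltas=[1,0,0,0.003,0,0,0,1,-0.001,0,0.004,0,0,0,1,0,0,0.003,0,0,0])

```text
clock: 27.08
tcp_pos: [0.4621, 0.1275, 0.1482]
orientation: [-0.0, -0.012, 1.0, 0.0]
wrist_force: [-2.3, -0.2, 2.9]
finger_gap: 0.0
```

move_arm(deltas=[1,-0.001,0,0.003,0,0,0,1,0,0,0.002,0,0,0])

```text
clock: 27.32
tcp_pos: [0.4631, 0.1275, 0.1431]
orientation: [-0.0, -0.012, 1.0, 0.0]
wrist_force: [-3.6, 0.8, 4.5]
finger_gap: -0.0001
```

move_arm(deltas=[1,-0.001,0,0.002,0,0,0,1,0,0,0.002,0,0,0])

```text
clock: 27.58
tcp_pos: [0.4637, 0.1275, 0.1391]
orientation: [-0.001, -0.012, 1.0, 0.0]
wrist_force: [-4.8, -0.0, 4.2]
finger_gap: 0.0002
```

move_arm(deltas=[1,-0.001,0,0.002,0,0,0,1,0,0,0.001,0,0,0])

```text
clock: 27.82
tcp_pos: [0.4645, 0.1275, 0.136]
orientation: [-0.001, -0.012, 1.0, 0.0]
wrist_force: [-5.5, 1.1, 3.6]
finger_gap: -0.0002
```

```bash
python3 - <<'E'
from h import *
plan((.465,.127,.132),91.4)
carton('s14')
p=imaging.read_camera('wrist'); save(p,'w14.png')
p=imaging.read_camera('top');W=cloud(p);z=W[...,2]
m=(W[...,0]>.44)&(W[...,0]<.53)&(abs(W[...,1]-.126)<.008)&(z>.08)&(z<.15); P=W[m]; print(len(P),np.round(P,3)[:40:3])
E
```

```text
t 27.825 tcp [0.4645 0.1275 0.136 ] gap -0.0002 F [-5.51  1.1   3.64] turn [ 0.01 -0.1   0.  ] shift after turn [-0.0005 -0.0005  0.004 ] q [ 0.1   0.2  -0.38  1.    0.    0.08]
scene 497 ((0.5768608450889587, 0.05504811555147171), (0.05734525993466377, 0.062262970954179764), 0.7231453657150269) tail [np.float64(0.0242), np.float64(0.0239), np.float64(0.025)]
0.03 137 0.549572228389962 0.6058859155111804 0.06272165618487016
0.05 161 0.5484312003679713 0.6053244995323979 0.06299208936745708
0.07 151 0.5479558262784442 0.6053264444844719 0.06278809543587784
9 [[0.529 0.134 0.144]
 [0.529 0.125 0.141]
 [0.526 0.125 0.143]]
```

View pics/s14.png

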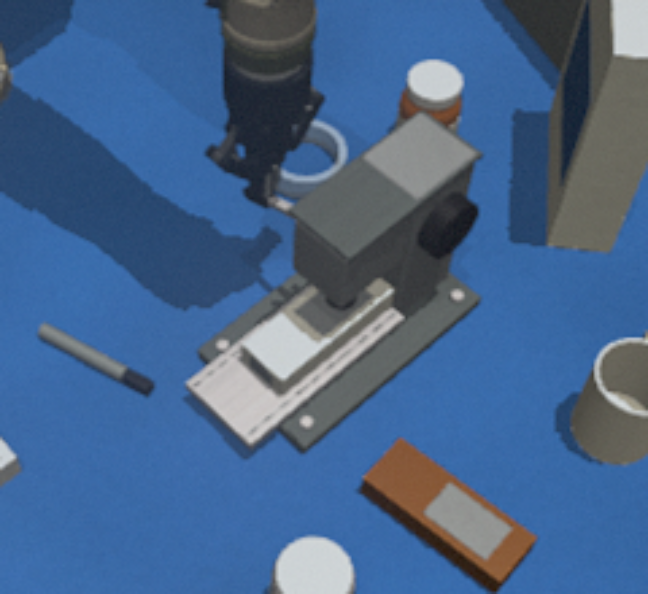

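The foot is on the carton. The tip drags sideways at −5.5 N in x, so I'll ease x back and go down in small steps.

move_arm(deltas=[1,0.001,0,0.001,0,0,0,1,0.001,0,0.001,0,0,0])

```text
clock: 28.22
tcp_pos: [0.4645, 0.1275, 0.1349]
orientation: [0.001, -0.012, 1.0, 0.0]
wrist_force: [-1.0, 0.6, 5.1]
finger_gap: -0.0006
```

move_arm(deltas=[1,0,0,0.001,0,0,0,1,0,0,0.001,0,0,0])

```text
clock: 28.48
tcp_pos: [0.4649, 0.1275, 0.1331]
orientation: [0.002, -0.012, 1.0, 0.0]
wrist_force: [-1.8, 0.2, 5.7]
finger_gap: 0.0001
```

move_arm(deltas=[1,0,0,0.001,0,0,0,1,0,0,0.001,0,0,0])

```text
clock: 28.72
tcp_pos: [0.4655, 0.1276, 0.1314]
orientation: [0.002, -0.012, 1.0, 0.0]
wrist_force: [-0.2, -0.1, 6.4]
finger_gap: 0.0001
```

move_arm(deltas=[1,0,0,0.001,0,0,0,1,0,0,0,0,0,0])

```text
clock: 28.98
tcp_pos: [0.4657, 0.1276, 0.1304]
orientation: [0.002, -0.012, 1.0, 0.0]
wrist_force: [-0.3, -0.7, 5.9]
finger_gap: 0.0
```

```bash
python3 - <<'E'
from h import *
plan((.465,.127,.132),91.4)
p=imaging.read_camera('scene');W=cloud(p);z=W[...,2]
c=p['img'][130:230,270:400]; cv2.imwrite('pics/s15.png',cv2.resize(c[...,::-1],None,fx=5,fy=5,interpolation=cv2.INTER_CUBIC))
m=(W[...,0]>.482)&(W[...,0]<.525)&(abs(W[...,1]-.126)<.010)&(z>.08)&(z<.15); P=W[m]; print(len(P)); print(np.round(P[np.argsort(P[:,0])][::3],4))
E
```

```text
t 28.975 tcp [0.4657 0.1276 0.1304] gap 0.0 F [-0.26 -0.74  5.95] turn [ 0.02  0.29 -0.01] shift after turn [ 0.0007 -0.0006 -0.0016] q [ 0.1   0.2  -0.39  0.98 -0.    0.08]
33
[[0.4826 0.1237 0.1205]
 [0.4842 0.1255 0.1245]
 [0.4874 0.1228 0.1176]
 [0.4894 0.1208 0.1251]
 [0.491  0.1228 0.125 ]
 [0.4928 0.1279 0.1265]
 [0.4937 0.1304 0.1292]
 [0.4972 0.1306 0.1283]
 [0.4978 0.1267 0.1282]
 [0.505  0.1236 0.1254]
 [0.5093 0.1229 0.1301]]
```

View pics/s15.png

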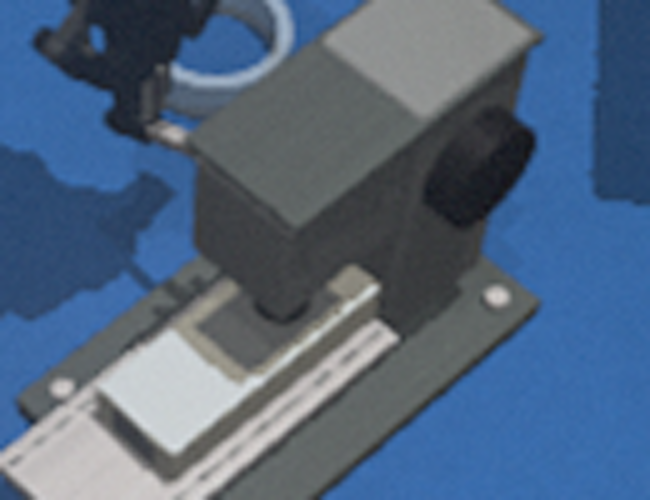

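move_arm(deltas=[1,0,0,0.001,0,0,0,1,0,0,0,0,0,0])

```text
clock: 29.28
tcp_pos: [0.466, 0.1276, 0.1296]
orientation: [0.003, -0.012, 1.0, 0.0]
wrist_force: [-0.2, 0.0, 5.8]
finger_gap: 0.0002
```

move_arm(deltas=[1,0,0,0.001,0,0,0,1,0,0,0,0,0,0])

```text
clock: 29.52
tcp_pos: [0.4663, 0.1276, 0.1287]
orientation: [0.003, -0.012, 1.0, 0.0]
wrist_force: [0.3, -0.3, 5.6]
finger_gap: 0.0
```

There's no buffer yet and the force is steady near 6 N, so this is on the spring. Lifting off to measure the lever.

move_arm(deltas=[1,0,0,-0.005,0,0,0,1,0,0,-0.02,0,0,0,1,0,0,-0.04,0,0,0,1,0,0,-0.05,0,0,0,1,0,0,0,0,0,0,1,0,0,0,0,0,0])

```text
clock: 30.28
tcp_pos: [0.4636, 0.1274, 0.2421]
orientation: [0.0, -0.012, 1.0, -0.0]
wrist_force: [-0.1, -0.1, 0.3]
finger_gap: 0.0001
```

```bash
python3 - <<'E'
from h import *
plan((.465,.127,.132),91.4)
p=imaging.read_camera('wrist'); save(p,'w16.png');W=cloud(p);z=W[...,2]
for x0,x1 in((.452,.472),(.485,.52)):
  m=(W[...,0]>x0)&(W[...,0]<x1)&(abs(W[...,1]-.127)<.005)&(z>.08)&(z<.15); P=W[m]
  if len(P)>10: f=np.polyfit(P[:,0],P[:,2],1); print(len(P),np.arctan(f[0]),np.polyval(f,(x0+x1)/2))
for n in('scene','top'):
  p=imaging.read_camera(n);W=cloud(p);z=W[...,2]
  for x0,x1 in((.452,.472),(.48,.515)):
    for WW,l in((np.load(f'pics/{n}0.npz')['W'],'start'),(W,'now')):
      m=(WW[...,0]>x0)&(WW[...,0]<x1)&(abs(WW[...,1]-.1245)<.006)&(WW[...,2]>.09)&(WW[...,2]<.15); P=WW[m]
      if len(P)<6: continue
      f=np.polyfit(P[:,0],P[:,2],1); print(n,l,len(P),np.arctan(f[0]),np.polyval(f,(x0+x1)/2))
carton('s16')
E
```

```text
t 30.275 tcp [0.4636 0.1274 0.2421] gap 0.0001 F [-0.1 -0.1  0.3] turn [-0.    0.03 -0.01] shift after turn [-0.0014 -0.0004  0.1101] q [ 0.1   0.13 -0.19  1.25 -0.    0.08]
425 0.46044878881278106 0.1110475880815853
281 0.45667333645047714 0.1286655465840585
scene start 30 0.2781308078665021 0.11358308829689481
scene now 28 0.5230898543657126 0.1100276517480395
scene start 32 0.33788169518821576 0.12625785731727324
scene now 31 0.4469490130415505 0.12491521570121582
top start 27 0.3713501895566327 0.11386582472271721
top start 43 0.38492839412105945 0.1280457046696142
top now 31 0.4404207942831673 0.1271722227088961
scene 489 ((0.575823962688446, 0.055051013827323914), (0.059064313769340515, 0.061351366341114044), 1.904788613319397) tail [np.float64(0.0244), np.float64(0.0246), np.float64(0.0248)]
0.03 135 0.5496845057575048 0.6061830438857841 0.06246584512556007
0.05 158 0.5465341609237981 0.6053050530971696 0.06274160230373715
0.07 153 0.5485971154184807 0.60468693781091 0.0629050369482553
```

View pics/s16.png

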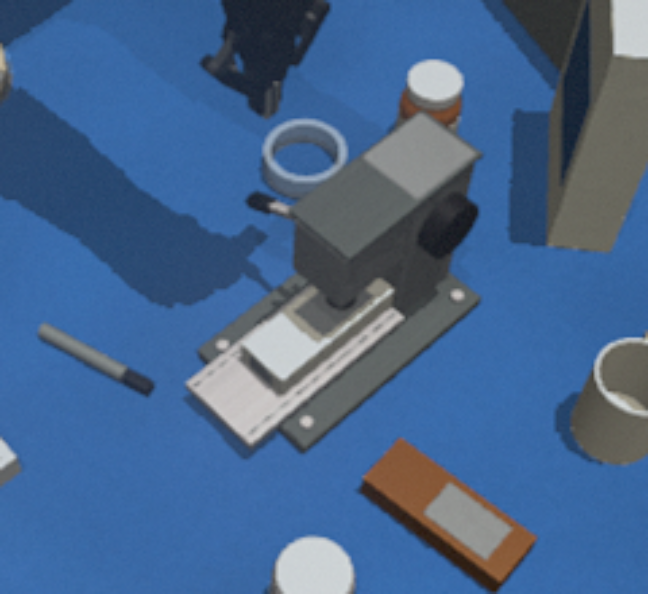

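The lever is about 0.09 rad and stays put, which works out to 10–11 mm of spring squeeze. The carton is unmoved and the arm is clear, so I'm handing in.

```bash
python3 - <<'E'
from h import *
print(order.hand_in())
E
```

```text
the job is handed in; nothing more can be done
None
```

The long white carton is home on the coder's bed with the foot pressing on it. I handed the job in at about 30 s of the 64 s allowed; no verdict was reported.

- **Lever up:** The first lift stopped at about 1.0 rad, so I gripped the tab again and raised it to the stop. It then measured 1.10 rad.
- **Carton:** I gripped it by its tail end and set it on the bed about 20 mm short of home. I then pushed it in with shut fingers until the column pushed back with 11 N. It measured within about 1 mm of the bed's centre line and within about 1° of square. Its tail is at y ≈ 0.024 m, 2 mm further in than I had estimated the column's position; that is within the camera calibration, and the force showed contact.
- **Foot:** I pressed the lever down in 1–2 mm steps. The force at the tab settled near 6 N, with no sharp rise from the buffer. After I lifted off, the lever measured about 0.09 rad by the wrist camera. That works out to about 10–11 mm of spring squeeze, just short of the buffer; I calculated this rather than measuring it.
- **Disagreement:** The scene and top cameras gave lever slopes from 0.44 to 0.52 rad against the wrist camera's 0.46. All of them still put the squeeze well above 3 mm.
- **Bystanders:** None were touched during the moves. I did not measure their positions again at the end; in the last views the ones in sight looked unmoved.

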